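# Fetch the ring mandrel from behind the jars

## Robot

A 6-joint arm with a two-finger parallel gripper is mounted at the origin on the work surface. World frame = base frame: x ahead of the robot, y to its left, z up, the work surface at z = 0. Lengths are in mm, angles in degrees, forces in N, time in s.
With the tool pointing down it reaches from about 350 to 850 mm from the base axis. Payload 8.1 kg.
Tool frame: the origin (TCP) lies at the very end of the fingers, on their centre line; the grasp point (between the pads) lies r.tcp_to_grasp behind it (r.tcp_to_grasp is the distance from the TCP to the grasp point, in mm); z points along the fingers, y is the line along which they close (so a half turn about z gives the same grasp; the last joint's range is limited). The gripper opens to 85 mm and grips with 20 to 120 N. Pads are 22 mm wide; open, the fingers measure 114 mm over their backs; the gripper's body (76 mm by 85 mm) begins 54 mm behind the grasp point. The pads swing forward as they close: fully open they stand 13 mm farther back than shut.
Start: joints at [-4.893, 7.471, 85.268, -0, 87.261, -4.893], TCP at [600.004, 0.022, 197.592] pointing down, gripper open.
Joint ranges: [-169.43, 169.43], [-51.17, 129.36], [1.28, 143.12], [-76.62, 256.62], [0, 156.53], [-152.29, 152.29]. Speed limits (degrees/s): [136.94, 136.94, 159.86, 180, 180, 180].

## Interface

Orientations are given as [roll, pitch, yaw] about the fixed x, y, z axes, in that order (R = Rz(yaw) Ry(pitch) Rx(roll)).
In Python, from bench import sense, viewer, order, r gives the robot as it stands.
- The arm moves only by the tool carry_out, never from a script. Its argument "increments" is one flat list of numbers, 7 for each row, row after row: the shift along the tool's x, y, z as a fraction of full scale, then the turn, a rotation vector about the tool's x, y, z as a fraction of full scale, then the opening, from -1 (shut) to 1 (fully open). A call has exactly 10 rows; each row is the pose to reach, as a shift and turn from the pose commanded when the call began, along the tool's axes at that moment, turning the shorter way round; what a row does not reach only later rows make up. Full scale, the value 1, is 400 mm for a shift and 2 pi rad for a turn. A row lasts 1/8 s, in which the tool goes at most 62.5 mm and 10.7 degrees, less where a joint would pass 70% of its speed; a pose out of reach is approached as far as the arm can. A call with a number of a shift or a turn outside -1 to 1 is refused whole. A call with a gripper value outside its range is refused whole. The fingers move at their own pace and stop on an object; "force" is the grip in N (left out, the last holds). Time passes only in rows, so rows that repeat a pose let the fingers close, or fill a call up. It gives the time, the measured TCP pose, the force, the opening and the grip force at its end, in the units of the state.
- sense(): the state, without advancing time (a new reading comes with each control period).
- viewer.snapshot(name): name is "scene" or "side" or "wrist"; returns the picture (420x560x3 uint8, red, green, blue); there is no depth.
- viewer.get_calibration(name): a dict with "fx", "fy", "cx", "cy" (pixels), "R" (3x3) and "t" (3): a world point X has camera coordinates R X + t. Camera axes: x right, y down, z forward; pixel columns grow to the right and rows downward; lengths in mm; the calibration is good to about 2 mm. A picture is of the moment at which its call begins: read the wrist's pose just before it. get_calibration takes no time and is no camera call; for the wrist camera it gives the pose at the moment of the call.
- order.hand_in(): hands the job in; it is judged then, once.
The state is a dict: "time": time; "joint_pos": joint angles; "qd": joint speeds; "joint_efforts": joint torques, N m; "tool_pos": TCP position; "tcp_rot": TCP orientation; "ft_force": force on the tool from outside, world axes, zero at the start; "wrist_torque": the same for the moment, N m; "finger_gap": finger opening in mm; "grip_force": force on a finger pad.
Only numpy, scipy, OpenCV 4.12 (cv2) and the standard library are available. Lean on these libraries where they do the work, as an engineer would, in place of code of your own. Each camera call takes 0.05 s, during which the arm holds its last target. There are 200 camera calls.

## Task

Get the steel ring mandrel ready for hammering: first lift the flux jar, the square tin and the amber bottle out of the front of the caddy and stand all three on the enamel tray, then take the mandrel from behind them and lay it in the hammering rest, handle in the wider notch on the thicker post. Then put the jar, tin and bottle back upright, each in the bay of the caddy it came from. Keep those three upright throughout and do not disturb the hammer, pliers or pearl case.

Things in the scene. Friction and masses are not known exactly. Their poses are not given: they have to be found in the camera images.
- caddy: Fixed dark wooden caddy, 136 (x) by 206 (y) mm. Origin: centre of underside; x away from the robot, z up. Floor 8 mm thick, walls 22 mm high. Front: bays 58 mm square, centred x -30, y +64, 0, -64 mm, holding jar, tin, bottle, in any order. Behind, the mandrel lies along y in V-notched posts at x +25: thick post, 48 mm high, wide notch (handle) y +78; thin post, narrow notch (tip) y -92 mm.
- flux_jar: Loose white porcelain flux jar with a cork lid, upright cylinder 40 mm diameter, 103 mm high (cork from 82 mm up, same diameter, firmly seated; grip there). Origin: centre of its underside, z up. About 160 g.
- tin: Loose square steel tin, upright, 38 by 38 mm, 100 mm high, its fixed slip lid 40 by 40 mm from 84 mm up (grip there). Origin: centre of its underside; x and y square to its sides, z up; it starts nearly square with the caddy. About 150 g.
- bottle: Loose amber glass bottle, upright, 40 mm diameter up to 57 mm, then a shoulder to a narrow neck; black screw cap of 25 mm diameter from 80 to 106 mm (fixed; grip there). Origin: centre of its underside, z up. About 140 g.
- mandrel: Loose steel ring mandrel, round, 240 mm long, 480 g. Origin on its axis, in the handle, where the wide notch holds it; x runs along the axis to the tip. Handle 20 mm thick, x -45 to 35 mm; taper from 26 mm thick at x 37 to 13 mm at x 155; tip 12 mm thick, to x 195. Centre of mass x 52 mm (24 mm thick there: grip across it). Its axis lies level, 42 mm above the bench, in caddy and rest alike.
- rest: Fixed light wooden hammering rest: board 220 (x) by 75 (y) by 14 mm, two V-notched posts, 48 mm high. Origin: centre of underside; x along the lie of the mandrel. Post 24 mm thick with wide notch (40 mm mouth, handle) at x -85; post 12 mm thick, notch 24 mm (tip), at x +85 mm. Laid right, the mandrel's origin is at x -85, y 0, z 42 mm, its x along the rest's x. Left or right of the caddy.
- tray: Fixed white enamelled steel tray, 260 (x) by 150 (y) mm, floor 4 mm above the bench, rim 17 mm high and 6 mm wide. Origin: centre of its underside; x along its length. The side area for jar, tin and bottle: room for three in a row along x, 80 mm apart. It stands left or right of the caddy, across from the rest.
- hammer: Bystander: small hammer lying between robot and caddy, handle along y, 220 mm long, 32 mm high. Origin on the bench near its middle. Leave alone.
- pliers: Bystander: black-handled pliers lying along y beyond the caddy, 190 mm long, 14 mm high. Origin below the pivot. Leave alone.
- case: Bystander: open white pearl case beyond the caddy, 130 by 170 mm, its open lid up to 150 mm high. Origin: centre of its underside. Leave alone.
Not all that is in view belongs to the job. Leave any yellow look-alike of the flux_jar alone.

How it is judged:
By the outcome, as a careful person would: the job done as asked, in the order asked, and still so for the second after the job is handed in, with the robot touching nothing.
It also fails if it takes over 144 s, if anything falls off the work surface, if the arm or the gripper's body presses on something with over 40 N, if the wrist force passes 120 N, or if a joint passes its speed limit or range.

## Working session

There is one attempt and no reset: what is moved stays moved. The work goes in short steps, Python scripts to look and compute and a tool call to move; the robot and the scene stay as the last step left them, time stands still between calls to the robot, and variables do not carry over. Pictures are saved under pics/ and viewed, at most 14 in all, crops included, and the job is handed in when it is done.

Besides the shell and the picture viewer there is one more tool, called after "Emit:" as name(argument=value, ...), one argument or row to a line, values as JSON. carry_out: Moves the arm, as the interface text tells. Its arguments: {"type":"object","properties":{"increments":{"type":"array"},"force":{"type":"number"}},"required":["increments"]}

```bash
mkdir -p pics; ls
python3 - <<'E'
from bench import sense, viewer, order, r
import cv2,numpy as np
print(r.tcp_to_grasp, sense())
for n in("scene","side","wrist"):
    im=viewer.snapshot(n);cv2.imwrite(f"pics/{n}0.png",im[:,:,::-1]);c=viewer.get_calibration(n)
    print(n,c)
E
```

```text
pics
18.700000000000003 {'time': 0.0, 'joint_pos': array([-4.89437095e+00,  7.51469767e+00,  8.53309413e+01,  1.15219997e-03,
        8.72633274e+01, -4.89162734e+00]), 'qd': array([-0.01097267,  0.04353876,  0.00149881,  0.0363374 ,  0.01803026,
        0.04201688]), 'joint_efforts': array([-1.90700346e-03, -5.69404185e+01, -5.00557995e+01, -2.19391650e-04,
        1.44415747e-02,  7.24149572e-05]), 'tool_pos': array([5.99364203e+02, 7.10875125e-02, 1.96532868e+02]), 'tcp_rot': array([-1.79891529e+02, -1.04382924e-02,  8.99971904e+01]), 'ft_force': array([ 0.52859232, -0.22421356,  0.02683938]), 'wrist_torque': array([ 0.06194917, -0.00235047, -0.02952771]), 'grip_force': 0.0, 'finger_gap': 85.49580041040537}
scene {'fx': 475.91196462524874, 'fy': 475.91196462524874, 'cx': 283.14554335886817, 'cy': 212.63961297397853, 'R': array([[ 0.73108624,  0.6820564 , -0.01766305],
       [ 0.47630351, -0.52873644, -0.70254732],
       [-0.48851599,  0.50520971, -0.7114178 ]]), 't': array([-447.0833547 , -241.29311479, 1507.31895251])}
side {'fx': 417.46833670726807, 'fy': 417.46833670726807, 'cx': 279.6603738493112, 'cy': 211.7520564403041, 'R': array([[ 0.99565357, -0.09303464, -0.00430412],
       [-0.07378288, -0.75973392, -0.64603441],
       [ 0.05683359,  0.64354403, -0.76329616]]), 't': array([-591.89461253,   83.26768841,  978.19028204])}
wrist {'fx': 324.91002560119745, 'fy': 324.91002560119745, 'cx': 277.34784042539593, 'cy': 212.4639152160422, 'R': array([[ 9.99998447e-01, -8.90107089e-04, -1.52095943e-03],
       [-3.96147757e-04, -9.54518446e-01,  2.98151605e-01],
       [-1.71717068e-03, -2.98150540e-01, -9.54517316e-01]]), 't': array([-599.11962778,  -37.33094877,  379.5064381 ])}
```

View pics/scene0.png

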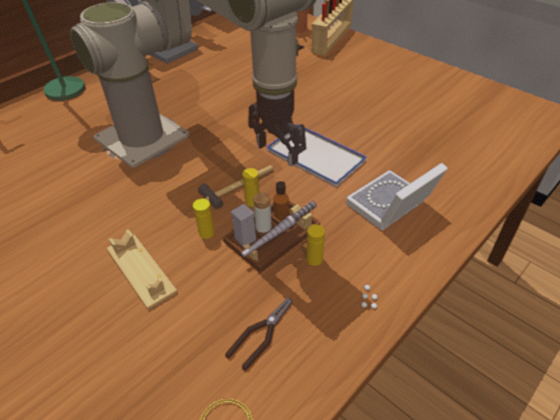

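View pics/side0.png

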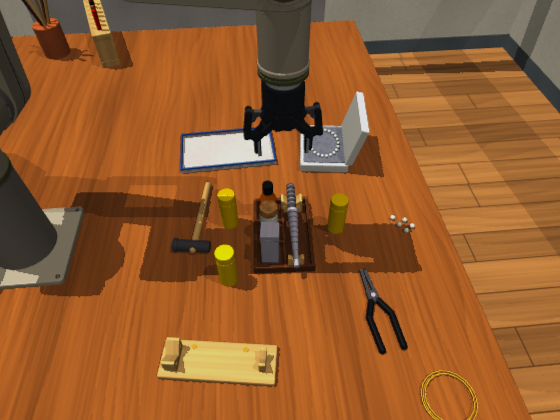

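View pics/wrist0.png

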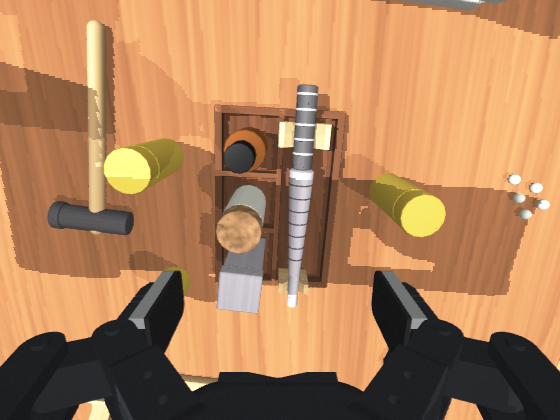

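The wrist view looks along +x to the right and +y up. It shows the bottle cap at (240,157), the cork-lidded jar at (239,230), the tin at (240,285) and the mandrel from handle (307,90) to tip (292,300).

The yellow look-alikes are at (128,170), (415,213) and (175,280). In the side view the tray is at (228,150) and the rest at (218,362), with its thick post on the left, nearer the robot.

```bash
cat > h.py <<'E'
from bench import sense, viewer, order, r
import cv2,numpy as np
np.set_printoptions(precision=1,suppress=True)
def ray(c,uv,z):
    uv=np.atleast_2d(np.float64(uv)); d=np.c_[(uv[:,0]-c['cx'])/c['fx'],(uv[:,1]-c['cy'])/c['fy'],np.ones(len(uv))]@c['R']
    o=-c['R'].T@c['t']; return (o+d*((z-o[2])/d[:,2])[:,None])[:,:2]
def proj(c,X):
    p=np.atleast_2d(X)@c['R'].T+c['t']; return np.c_[p[:,0]/p[:,2]*c['fx']+c['cx'],p[:,1]/p[:,2]*c['fy']+c['cy']]
def snap(n,f=None):
    c=viewer.get_calibration(n); im=viewer.snapshot(n)
    if f: cv2.imwrite(f'pics/{f}.png',im[:,:,::-1])
    return c,im
def blobs(mask,roi,amin=40):
    m=np.zeros(mask.shape,np.uint8); u0,v0,u1,v1=roi; m[v0:v1,u0:u1]=mask[v0:v1,u0:u1]
    cs,_=cv2.findContours(m,cv2.RETR_EXTERNAL,cv2.CHAIN_APPROX_NONE)
    return sorted([k[:,0,:] for k in cs if cv2.contourArea(k)>amin],key=lambda k:-cv2.contourArea(k.reshape(-1,1,2)))
def rect(c,k,z):
    return cv2.minAreaRect(ray(c,k,z).astype(np.float32))
E
python3 - <<'E'
from h import *
cw,w=snap('wrist'); cs,s=snap('side'); cc,sc=snap('scene')
hsv=lambda i:cv2.cvtColor(i,cv2.COLOR_RGB2HSV)
hw,hs,hc=map(hsv,(w,s,sc))
for n,(u,v) in dict(cap=(238,158),cork=(239,232),tin=(240,290),mand=(300,220),handle=(305,125),yel=(415,213),post=(285,135),caddywall=(222,150)).items(): print(n,hw[v,u])
for n,(u,v) in dict(tray=(228,150),rim=(180,160),rest=(218,372),bench=(120,300)).items(): print(n,hs[v,u])
# tray
for nm,h,c,roi in (('side',hs,cs,(170,115,285,180)),('scene',hc,cc,(255,115,375,190))):
    m=((h[...,1]<70)&(h[...,2]>120))|((h[...,0]>100)&(h[...,0]<135)&(h[...,1]>60)&(h[...,2]>40))
    for k in blobs(m.astype(np.uint8),roi,300)[:1]: print('tray',nm,rect(c,k,17),'z4',rect(c,k,4), k.min(0),k.max(0))
for nm,h,c,roi in (('side',hs,cs,(140,325,300,400)),('scene',hc,cc,(95,220,185,315))):
    m=(h[...,0]>17)&(h[...,0]<32)&(h[...,2]>120)
    for k in blobs(m.astype(np.uint8),roi,300)[:1]: print('rest',nm,rect(c,k,14),k.min(0),k.max(0))
for (h,z) in ((hw,103),):
    m=(h[...,0]>24)&(h[...,0]<34)&(h[...,1]>180)
    for k in blobs(m.astype(np.uint8),(0,0,560,300),200): print('yel',k.min(0),k.max(0),ray(cw,k,0).min(0),ray(cw,k,0).max(0),ray(cw,k,103).min(0),ray(cw,k,103).max(0))
for n,uv,z in (('cap',(239,157),114),('cork',(239,231),111),('bright tin',(239,293),108)): print(n,ray(cw,uv,z))
cv2.imwrite('pics/wcrop.png',cv2.resize(w[70:320,190:360,::-1],None,fx=2.3,fy=2.3,interpolation=cv2.INTER_CUBIC))
E
```

```text
cap [90  4 64]
cork [ 14 120 199]
tin [146   8 213]
mand [150   8 217]
handle [  0   0 255]
yel [ 27 147 250]
post [ 22  86 250]
caddywall [ 11 135  51]
tray [ 25  14 223]
rim [125  79 100]
rest [ 23 131 224]
bench [ 13 204 174]
tray side ((471.8744201660156, 291.5925598144531), (261.190673828125, 154.21762084960938), 2.3281350135803223) z4 ((470.7424621582031, 306.79022216796875), (265.5388488769531, 156.7849578857422), 2.328134536743164) [180 128] [275 169]
tray scene ((492.02374267578125, 291.78076171875), (235.4563446044922, 153.8520050048828), 2.3829352855682373) z4 ((481.8640441894531, 304.75146484375), (238.94293212890625, 156.13023376464844), 2.3829381465911865) [297 128] [366 182]
rest side ((447.91644287109375, -316.0086364746094), (77.43327331542969, 218.6315460205078), 79.93795776367188) [157 337] [276 384]
rest scene ((435.9237060546875, -315.7513427734375), (74.29556274414062, 243.81768798828125), 81.04821014404297) [107 230] [175 306]
cap [[569.   42.2]]
cork [[566.3 -21.3]]
bright tin [[563.8 -83.6]]
```

View pics/wcrop.png

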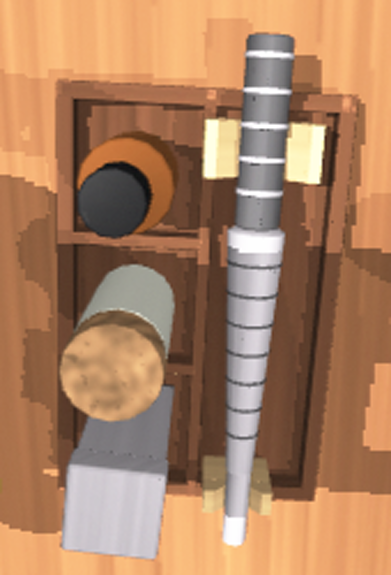

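The crop (scale 2.3, offset 190,70) confirms the choice. The cap centre is at crop (116,200), the cork at (113,371) and the tin lid corners at (70,462), (166,462), (157,558) and (62,550). The mandrel runs from (270,36) to (233,543), and the caddy corners are at (57,82), (357,95) and (313,500).

Run:
```python
from h import *
c=viewer.get_calibration('wrist')
f=lambda p,z: ray(c,np.array(p)/2.3+[190,70],z)
print('cap',f([(116,200)],114),'cork',f([(113,371)],111)); t=f([(70,462),(166,462),(157,558),(62,550)],108); print('tin',t.mean(0),t)
print('mand end,shoulder,tip',f([(270,36),(256,232),(233,543)],42))
print('caddy TL TR BR',f([(57,82),(357,95),(313,500)],22), f([(57,82),(357,95),(313,500)],22)[[0,2]].mean(0))
cw,w=snap('wrist'); h=cv2.cvtColor(w,cv2.COLOR_RGB2HSV)
m=((h[...,0]>24)&(h[...,0]<34)&(h[...,1]>130)).astype(np.uint8)
for k in blobs(m,(0,0,560,300),200): print('yel',k.min(0),k.max(0))
m=((h[...,0]>24)&(h[...,0]<34)&(h[...,1]>110)&(h[...,2]>215)).astype(np.uint8)
for k in blobs(m,(0,0,560,300),200): print('yeltop',k.min(0),k.max(0),ray(cw,k,103).min(0),ray(cw,k,103).max(0))
# base of decoys from side view: contour bottom at z=0
cs,s=snap('side');h=cv2.cvtColor(s,cv2.COLOR_RGB2HSV)
m=((h[...,0]>24)&(h[...,0]<36)&(h[...,1]>180)).astype(np.uint8)
for k in blobs(m,(190,170,360,300),100):
    b=k[k[:,1].argmax()]; print('side yel',k.min(0),k.max(0),'front base',ray(cs,[((k[:,0].min()+k[:,0].max())/2,k[:,1].max())],0))
```

```text
cap [[570.4  42.2]] cork [[566.7 -21.8]]
tin [564.5 -82.1] [[ 548.1  -61.1]
 [ 585.8  -61.2]
 [ 581.5 -105. ]
 [ 542.7 -101.1]]
mand end,shoulder,tip [[ 628.2   99.9]
 [ 624.2   18.3]
 [ 615.8 -141.4]]
caddy TL TR BR [[ 535.4   82.2]
 [ 669.6   76.6]
 [ 658.9 -128.4]] [597.2 -23.1]
yel [400 194] [443 236]
yel [104 163] [149 193]
yeltop [104 148] [149 193] [454.1  10.2] [492.5  48.1]
yeltop [400 194] [443 236] [706.9 -29.4] [744.4   9.1]
side yel [214 245] [233 260] front base [[458.3 -79.9]]
```

Emit:
carry_out(
  increments=[0.055, -0.037, 0, 0, 0, 0.004, 0.4, 0.1055, -0.074, 0, 0, 0, 0.008, 0.4, 0.1055, -0.074, 0.04, 0, 0, 0.008, 0.4, 0.1055, -0.074, 0.11, 0, 0, 0.008, 0.4, 0.1055, -0.074, 0.18, 0, 0, 0.008, 0.4, 0.1055, -0.074, 0.24, 0, 0, 0.008, 0.4, 0.1055, -0.074, 0.285, 0, 0, 0.008, 0.4, 0.1055, -0.074, 0.285, 0, 0, 0.008, 0.4, 0.1055, -0.074, 0.285, 0, 0, 0.008, 0.4, 0.1055, -0.074, 0.285, 0, 0, 0.008, 0.4],
  force=40,
)

```text
time: 1.65
tool_pos: [571.5, 42.2, 85.0]
tcp_rot: [179.9, -0.0, 87.1]
ft_force: [0.0, 0.3, 0.3]
finger_gap: 59.8
grip_force: 0.0
```

Run:
```python
from h import *
c,w=snap('side'); s=sense(); print(s['tool_pos'],s['tcp_rot'],s['finger_gap'],s['ft_force'])
cv2.imwrite('pics/a.png',cv2.resize(w[120:290,180:360,::-1],None,fx=3,fy=3,interpolation=cv2.INTER_CUBIC))
```

```text
[571.3  42.2  84.9] [179.9  -0.   87.1] 59.94461680176274 [ 0.8 -0.2  0.4]
```

View pics/a.png

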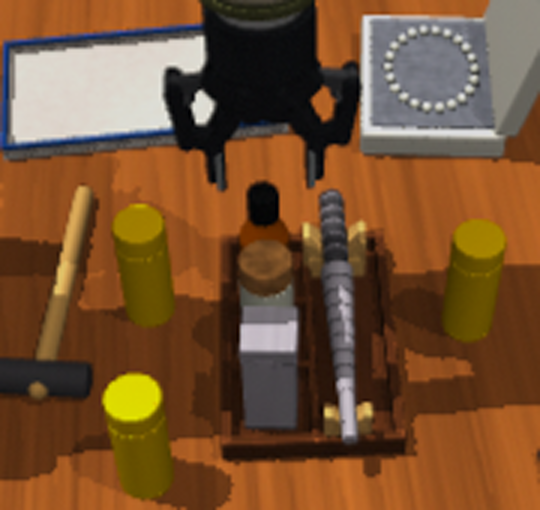

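The crop shows the cap at crop (263,200), between and below the finger tips at (222,180) and (315,180). I'll check whether the tool really is where the calibration puts the cap.

Run:
```python
from h import *
for n in('side','scene'):
    c=viewer.get_calibration(n)
    p=lambda *X:(proj(c,X)-([180,120] if n=='side' else 0))*(3 if n=='side' else 1)
    print(n,'tcp',p([571.5,42.2,85]),'captop',p([570.4,42.2,114]),'cork',p([566.7,-21.8,111]),'caddy corners',p([535.4,82.2,22],[669.6,76.6,22],[658.9,-128.4,22]))
snap('scene','b0'); cw,w=snap('wrist','w1')
a=cv2.imread('pics/b0.png')[110:280,180:350]; cv2.imwrite('pics/b.png',np.hstack([cv2.resize(a,(400,400)),cv2.resize(w[:,:,::-1],(400,400))]))
```

```text
side tcp [[264.  216.2]] captop [[261.6 190.3]] cork [[263.1 256.4]] caddy corners [[219.2 235.8]
 [379.7 229.2]
 [402.9 436.5]]
scene tcp [[282.4 192.2]] captop [[281.8 183.3]] cork [[262.4 196.9]] caddy corners [[283.2 195.7]
 [320.4 221.2]
 [260.2 266.5]]
```

View pics/b.png

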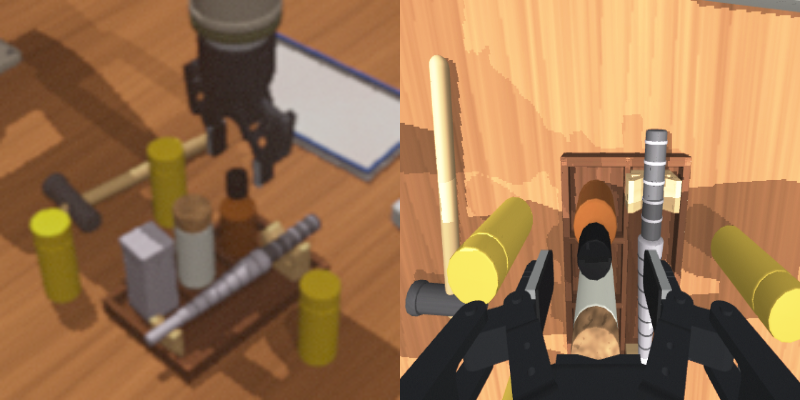

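Run:
```python
from h import *
from scipy.optimize import least_squares
S,C=viewer.get_calibration('side'),viewer.get_calibration('scene')
for z in(85,94,105):
    X=[[541.5,43.5,z],[601.5,41,z]]
    print(z,(proj(S,X)-[180,120])*3,(proj(C,X)-[180,110])*400/170)
for a,b in (((222,185),(215,152)),((315,185),(262,182))):
    u=np.array(a)/3+[180,120]; v=np.array(b)*170/400+[180,110]
    f=least_squares(lambda X:np.r_[proj(S,X)[0]-u,proj(C,X)[0]-v],[570,42,90]); print(f.x,f.fun)
```

```text
85 [[225.3 217.7]
 [302.6 214.6]] [[221.3 180.1]
 [260.9 207. ]]
94 [[224.8 209.8]
 [302.6 206.6]] [[221.  173.8]
 [260.9 200.7]]
105 [[224.  199.9]
 [302.5 196.7]] [[220.7 166.1]
 [260.8 193. ]]
[540.7  36.7 128.5] [-0.  -0.1 -0.   0.1]
[609.7  32.8 128.1] [-0.2 -0.9 -0.3  0.9]
```

Run:
```python
from h import *
W=viewer.get_calibration('wrist'); s=sense();print(s['tool_pos'],'cam',-W['R'].T@W['t'], s['joint_pos'])
for z in (85,94,110,128): print(z,proj(W,[[541.5,43.5,z],[601.5,41,z]])*[400/560,400/420]+[400,0])
# start pose, opened fingers
W0=dict(W); W0['R']=np.array([[ 9.99998447e-01,-8.90107089e-04,-1.52095943e-03],[-3.96147757e-04,-9.54518446e-01,2.98151605e-01],[-1.71717068e-03,-2.98150540e-01,-9.54517316e-01]]); W0['t']=np.array([-599.11962778,-37.33094877,379.5064381])
print(-W0['R'].T@W0['t'])
for z in (197,210,230): print(z,proj(W0,[[557,0,z],[642,0,z]]))
```

```text
[571.   42.2  84.5] cam [574.6 119.1 260.2] [-0.9  7.8 96.9  0.  75.1  2. ]
85 [[562.2 237.2]
 [635.5 236.3]]
94 [[560.5 243.4]
 [637.3 242.5]]
110 [[557.1 256.1]
 [640.9 255.1]]
128 [[552.5 273.4]
 [645.9 272.3]]
[599.8  77.  372.5]
197 [[205.  248.6]
 [350.  248.6]]
210 [[199.9 258.2]
 [355.1 258.2]]
230 [[190.6 275.9]
 [364.3 275.8]]
```

Emit:
carry_out(
  increments=[0, 0, 0, 0, 0, 0, -0.2, 0, 0, 0, 0, 0, 0, -0.2, 0, 0, 0, 0, 0, 0, -0.2, 0, 0, 0, 0, 0, 0, -0.2, 0, 0, 0, 0, 0, 0, -0.2, 0, 0, 0, 0, 0, 0, -0.2, 0, 0, 0, 0, 0, 0, -0.2, 0, 0, 0, 0, 0, 0, -0.2, 0, 0, 0, 0, 0, 0, -0.2, 0, 0, 0, 0, 0, 0, -0.2],
)

```text
time: 3.05
tool_pos: [570.4, 42.2, 83.6]
tcp_rot: [180.0, 0.0, 87.1]
ft_force: [-0.1, 0.2, 0.3]
finger_gap: 34.2
grip_force: 0.0
```

Run:
```python
from h import *
c,s=snap('side');_,w=snap('wrist'); st=sense(); print(st['tool_pos'],st['finger_gap'])
cv2.imwrite('pics/c.png',np.hstack([cv2.resize(s[130:220,220:310],(400,400),interpolation=cv2.INTER_CUBIC),cv2.resize(w[180:400,170:390],(400,400))])[:,:,::-1])
print((proj(c,[[571,42,85],[571,42,100],[570.4,42.2,114]])-[220,130])*400/90)
```

```text
[570.4  42.2  83.6] 33.883216214739505
[[212.4 276.2]
 [211.7 256.5]
 [209.8 237.4]]
```

View pics/c.png

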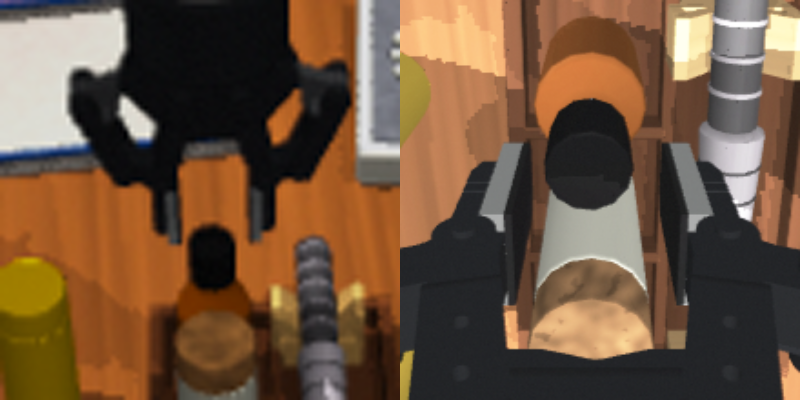

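The crop shows the finger tips at (170,240) and (260,240) about level with the cap top, which is roughly 35 mm higher than the reported TCP suggests. Closing gently here will settle it: the fingers either stop at 25 mm on the cap or pass over it.

Emit:
carry_out(
  increments=[0, 0, 0, 0, 0, 0, -0.5, 0, 0, 0, 0, 0, 0, -0.5, 0, 0, 0, 0, 0, 0, -0.5, 0, 0, 0, 0, 0, 0, -0.5, 0, 0, 0, 0, 0, 0, -0.5, 0, 0, 0, 0, 0, 0, -0.5, 0, 0, 0, 0, 0, 0, -0.5, 0, 0, 0, 0, 0, 0, -0.5, 0, 0, 0, 0, 0, 0, -0.5, 0, 0, 0, 0, 0, 0, -0.5],
  force=20,
)

```text
time: 4.4
tool_pos: [570.4, 42.2, 83.6]
tcp_rot: [-180.0, -0.0, 87.1]
ft_force: [-0.2, 0.2, 0.2]
finger_gap: 21.3
grip_force: 0.0
```

The fingers went to 21 mm with no contact, so they are above the cap and the true finger tips sit higher than the reported TCP. I'll measure that offset.

Run:
```python
from h import *
c,s=snap('side');_,w=snap('scene')
cv2.imwrite('pics/d.png',np.hstack([cv2.resize(s[150:210,235:295],(400,400),interpolation=cv2.INTER_CUBIC),cv2.resize(w[140:220,245:325],(400,400),interpolation=cv2.INTER_CUBIC)])[:,:,::-1])
```

```text
(no output)
```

View pics/d.png

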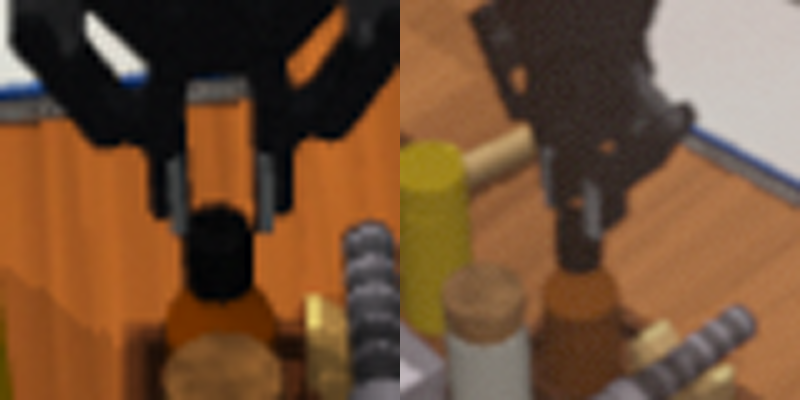

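Run:
```python
from h import *
from scipy.optimize import least_squares
S,C=viewer.get_calibration('side'),viewer.get_calibration('scene')
for u,v in (((274.5,184.5),(283.8,187.6)),((261.7,184.8),(274,180.5))):
    f=least_squares(lambda X:np.r_[proj(S,X)[0]-u,proj(C,X)[0]-v],[570,42,90]); print(f.x,f.fun)
print(proj(S,[[570.4,42.2,114],[570.4,29.7,114]]), proj(C,[570.4,42.2,114]))
```

```text
[586.5  32.7 117.3] [ 0.1  0.4  0.2 -0.4]
[557.4  28.6 124.7] [ 0.   0.   0.  -0.1]
[[267.2 183.4]
 [267.6 187.4]] [[281.8 183.3]]
```

Triangulation puts the real finger tips at about z = 119 where the TCP reads 84, an offset of roughly 35 mm. I'll open, go down 35 mm and close on the cap.

Emit:
carry_out(
  increments=[0, 0, 0, 0, 0, 0, 0.3, 0, 0, 0, 0, 0, 0, 0.3, 0, 0, 0, 0, 0, 0, 0.3, 0, 0, 0, 0, 0, 0, 0.3, 0, 0, 0, 0, 0, 0, 0.3, 0, 0, 0.03, 0, 0, 0, 0.3, 0, 0, 0.06, 0, 0, 0, 0.3, 0, 0, 0.0875, 0, 0, 0, 0.3, 0, 0, 0.0875, 0, 0, 0, 0.3, 0, 0, 0.0875, 0, 0, 0, 0.3],
  force=40,
)

```text
time: 5.75
tool_pos: [570.5, 42.2, 48.6]
tcp_rot: [-180.0, -0.0, 87.1]
ft_force: [-0.1, 0.2, 0.4]
finger_gap: 55.3
grip_force: 0.0
```

Emit:
carry_out(
  increments=[0, 0, 0, 0, 0, 0, -1, 0, 0, 0, 0, 0, 0, -1, 0, 0, 0, 0, 0, 0, -1, 0, 0, 0, 0, 0, 0, -1, 0, 0, 0, 0, 0, 0, -1, 0, 0, 0, 0, 0, 0, -1, 0, 0, 0, 0, 0, 0, -1, 0, 0, 0, 0, 0, 0, -1, 0, 0, 0, 0, 0, 0, -1, 0, 0, 0, 0, 0, 0, -1],
  force=40,
)

```text
time: 7.0
tool_pos: [570.6, 42.2, 49.2]
tcp_rot: [180.0, -0.0, 87.1]
ft_force: [-2.8, -0.8, 4.9]
finger_gap: 23.9
grip_force: 39.1
```

Emit:
carry_out(
  increments=[0, 0, -0.03, 0, 0, 0, -1, 0, 0, -0.08, 0, 0, 0, -1, 0.02, -0.016, -0.14, 0, 0, 0, -1, 0.08, -0.064, -0.19, 0, 0, 0, -1, 0.17, -0.136, -0.2, 0, 0, 0, -1, 0.27, -0.216, -0.2, 0, 0, 0, -1, 0.37, -0.296, -0.2, 0, 0, 0, -1, 0.47, -0.376, -0.2, 0, 0, 0, -1, 0.55, -0.44, -0.2, 0, 0, 0, -1, 0.596, -0.477, -0.2, 0, 0, 0, -1],
)

```text
time: 8.25
tool_pos: [391.0, 291.8, 130.3]
tcp_rot: [179.9, -0.1, 87.2]
ft_force: [-0.1, -1.1, -1.1]
finger_gap: 23.9
grip_force: 39.5
```

Run:
```python
from h import *
st=sense(); print(st['tool_pos'],st['finger_gap'],st['grip_force'])
c,s=snap('scene');c2,w=snap('wrist')
cv2.imwrite('pics/e.png',np.hstack([cv2.resize(s[90:240,180:380],(440,330)),cv2.resize(w,(360,330))])[:,:,::-1])
print(proj(c2,[[602,225,17],[602,362,17]]))
```

```text
[391.  291.8 130.3] 23.914570032582358 39.52015221118927
[[498.8 256.4]
 [523.4 108.7]]
```

View pics/e.png

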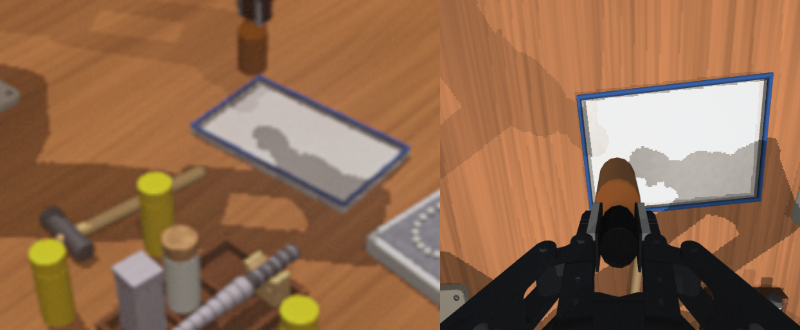

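The crop shows the bottle held upright, and the tray corners in the wrist half at (578,97), (772,73) and (764,200).

Run:
```python
from h import *
c=viewer.get_calibration('wrist')
q=ray(c,[(214.7,123.5),(516.4,92.9),(504,254.5)],17);print(q,'centre',q[[0,2]].mean(0),np.degrees(np.arctan2(*(q[1]-q[0])[::-1])))
```

```text
[[340.4 361.3]
 [595.  373.7]
 [608.  225.5]] centre [474.2 293.4] 2.793370882210806
```

Emit:
carry_out(
  increments=[0, 0, 0.05, 0, 0, 0, -1, 0, 0, 0.11, 0, 0, 0, -1, 0, 0, 0.16, 0, 0, 0, -1, 0, 0, 0.19, 0, 0, 0, -1, 0, 0, 0.203, 0, 0, 0, -1, 0, 0, 0.2085, 0, 0, 0, -1, 0, 0, 0.2085, 0, 0, 0, -1, 0, 0, 0.2085, 0, 0, 0, 0.1, 0, 0, 0.2085, 0, 0, 0, 0.1, 0, 0, 0.2085, 0, 0, 0, 0.1],
)

```text
time: 9.6
tool_pos: [392.1, 290.1, 45.5]
tcp_rot: [180.0, -0.0, 87.1]
ft_force: [-0.5, 0.4, 0.5]
finger_gap: 46.7
grip_force: 0.0
```

Emit:
carry_out(
  increments=[0, 0, -0.08, 0, 0, 0, 0.1, 0, 0, -0.18, 0, 0, 0, 0.4, -0.06, 0.038, -0.21, 0, 0, 0, 0.4, -0.18, 0.113, -0.21, 0, 0, 0, 0.4, -0.31, 0.195, -0.21, 0, 0, 0, 0.4, -0.44, 0.276, -0.21, 0, 0, 0, 0.4, -0.57, 0.358, -0.21, 0, 0, 0, 0.4, -0.69, 0.433, -0.21, 0, 0, 0, 0.4, -0.757, 0.4755, -0.21, 0, 0, 0, 0.4, -0.757, 0.4755, -0.21, 0, 0, 0, 0.4],
)

```text
time: 10.85
tool_pos: [567.3, -24.3, 129.1]
tcp_rot: [180.0, 0.0, 86.9]
ft_force: [-0.4, 0.1, -0.9]
finger_gap: 60.0
grip_force: 0.0
```

Emit:
carry_out(
  increments=[0, 0, 0.02, 0, 0, 0, 0.4, 0, 0, 0.07, 0, 0, 0, 0.4, 0, 0, 0.13, 0, 0, 0, 0.4, 0, 0, 0.18, 0, 0, 0, 0.4, 0, 0, 0.206, 0, 0, 0, 0.4, 0, 0, 0.206, 0, 0, 0, 0.4, 0, 0, 0.206, 0, 0, 0, -1, 0, 0, 0.206, 0, 0, 0, -1, 0, 0, 0.206, 0, 0, 0, -1, 0, 0, 0.206, 0, 0, 0, -1],
)

```text
time: 12.1
tool_pos: [567.3, -22.2, 47.9]
tcp_rot: [179.9, 0.0, 87.1]
ft_force: [-1.7, 0.6, 5.9]
finger_gap: 39.0
grip_force: 40.7
```

Emit:
carry_out(
  increments=[0, 0, -0.03, 0, 0, 0, -1, 0, 0, -0.09, 0, 0, 0, -1, 0.03, -0.011, -0.15, 0, 0, 0, -1, 0.11, -0.039, -0.2, 0, 0, 0, -1, 0.23, -0.081, -0.2, 0, 0, 0, -1, 0.36, -0.128, -0.2, 0, 0, 0, -1, 0.49, -0.174, -0.2, 0, 0, 0, -1, 0.62, -0.22, -0.2, 0, 0, 0, -1, 0.72, -0.255, -0.2, 0, 0, 0, -1, 0.7775, -0.2755, -0.2, 0, 0, 0, -1],
)

```text
time: 13.35
tool_pos: [471.2, 296.2, 127.3]
tcp_rot: [180.0, -0.0, 87.2]
ft_force: [-0.4, 0.3, -2.5]
finger_gap: 39.0
grip_force: 40.6
```

Emit:
carry_out(
  increments=[0, 0, 0.03, 0, 0, 0, -1, 0, 0, 0.09, 0, 0, 0, -1, 0, 0, 0.15, 0, 0, 0, -1, 0, 0, 0.19, 0, 0, 0, -1, 0, 0, 0.203, 0, 0, 0, -1, 0, 0, 0.2085, 0, 0, 0, -1, 0, 0, 0.2085, 0, 0, 0, -1, 0, 0, 0.2085, 0, 0, 0, 0.3, 0, 0, 0.2085, 0, 0, 0, 0.3, 0, 0, 0.2085, 0, 0, 0, 0.3],
)

```text
time: 14.6
tool_pos: [472.4, 294.2, 43.7]
tcp_rot: [180.0, -0.0, 87.1]
ft_force: [0.1, 0.2, 0.7]
finger_gap: 55.5
grip_force: 0.0
```

Emit:
carry_out(
  increments=[0, 0, -0.08, 0, 0, 0, 0.3, 0, 0, -0.18, 0, 0, 0, 0.4, -0.08, 0.024, -0.21, 0, 0, 0, 0.4, -0.22, 0.066, -0.21, 0, 0, 0, 0.4, -0.37, 0.111, -0.21, 0, 0, 0, 0.4, -0.52, 0.155, -0.21, 0, 0, 0, 0.4, -0.67, 0.2, -0.21, 0, 0, 0, 0.4, -0.82, 0.245, -0.21, 0, 0, 0, 0.4, -0.93, 0.278, -0.21, 0, 0, 0, 0.4, -0.93, 0.278, -0.21, 0, 0, 0, 0.4],
)

```text
time: 15.85
tool_pos: [564.9, -86.4, 127.5]
tcp_rot: [180.0, 0.0, 86.9]
ft_force: [0.4, 0.5, 0.1]
finger_gap: 59.6
grip_force: 0.0
```

Emit:
carry_out(
  increments=[0, 0, 0.02, 0, 0, 0, 0.4, 0, 0, 0.07, 0, 0, 0, 0.4, 0, 0, 0.13, 0, 0, 0, 0.4, 0, 0, 0.18, 0, 0, 0, 0.4, 0, 0, 0.204, 0, 0, 0, 0.4, 0, 0, 0.204, 0, 0, 0, 0.4, 0, 0, 0.204, 0, 0, 0, -1, 0, 0, 0.204, 0, 0, 0, -1, 0, 0, 0.204, 0, 0, 0, -1, 0, 0, 0.204, 0, 0, 0, -1],
)

```text
time: 17.1
tool_pos: [565.4, -83.3, 46.9]
tcp_rot: [179.9, 0.0, 87.1]
ft_force: [-1.2, -0.9, 6.2]
finger_gap: 39.9
grip_force: 39.7
```

Emit:
carry_out(
  increments=[0, 0, -0.03, 0, 0, 0, -1, 0, 0, -0.09, 0, 0, 0, -1, 0.03, -0.002, -0.15, 0, 0, 0, -1, 0.13, -0.01, -0.2, 0, 0, 0, -1, 0.28, -0.022, -0.2, 0, 0, 0, -1, 0.43, -0.034, -0.2, 0, 0, 0, -1, 0.58, -0.045, -0.2, 0, 0, 0, -1, 0.73, -0.057, -0.2, 0, 0, 0, -1, 0.87, -0.068, -0.2, 0, 0, 0, -1, 0.95, -0.074, -0.2, 0, 0, 0, -1],
)

```text
time: 18.35
tool_pos: [553.1, 300.8, 126.0]
tcp_rot: [-180.0, -0.0, 87.2]
ft_force: [0.6, 0.1, -1.9]
finger_gap: 39.9
grip_force: 39.5
```

Emit:
carry_out(
  increments=[0, 0, 0.03, 0, 0, 0, -1, 0, 0, 0.09, 0, 0, 0, -1, 0, 0, 0.15, 0, 0, 0, -1, 0, 0, 0.19, 0, 0, 0, -1, 0, 0, 0.203, 0, 0, 0, -1, 0, 0, 0.2085, 0, 0, 0, -1, 0, 0, 0.2085, 0, 0, 0, -1, 0, 0, 0.2085, 0, 0, 0, 0.3, 0, 0, 0.2085, 0, 0, 0, 0.3, 0, 0, 0.2085, 0, 0, 0, 0.3],
)

```text
time: 19.6
tool_pos: [554.3, 298.1, 42.7]
tcp_rot: [180.0, -0.0, 87.1]
ft_force: [0.9, 0.6, 0.2]
finger_gap: 55.5
grip_force: 0.0
```

Emit:
carry_out(
  increments=[0, 0, -0.08, 0, 0, 0, 0.3, 0, 0, -0.18, 0, 0, 0, 0.3, -0.06, 0.017, -0.21, 0, 0, 0, 0.2, -0.17, 0.049, -0.21, 0, 0, 0, 0.1, -0.29, 0.083, -0.21, 0, 0, 0, 0.1, -0.41, 0.118, -0.21, 0, 0, 0, 0.1, -0.53, 0.152, -0.21, 0, 0, 0, 0.1, -0.65, 0.187, -0.21, 0, 0, 0, 0.1, -0.731, 0.21, -0.21, 0, 0, 0, 0.1, -0.731, 0.21, -0.21, 0, 0, 0, 0.1],
)

```text
time: 20.85
tool_pos: [623.6, -0.9, 126.5]
tcp_rot: [180.0, 0.0, 86.9]
ft_force: [-0.2, 0.2, -0.1]
finger_gap: 46.8
grip_force: 0.0
```

Run:
```python
from h import *
st=sense(); print(st['tool_pos'],st['finger_gap'])
c,s=snap('scene');c2,w=snap('wrist')
cv2.imwrite('pics/f.png',np.hstack([cv2.resize(s[90:240,180:380],(360,270)),np.zeros((330,0,3),np.uint8)[:270],cv2.resize(w,(440,330))[:270]])[:,:,::-1]); cv2.imwrite('pics/fw.png',w[:,:,::-1])
```

```text
[623.6  -0.9 126.5] 46.83502616891317
```

View pics/f.png

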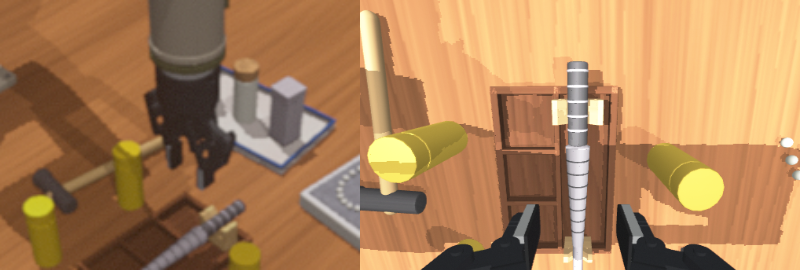

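The crop shows the mandrel centred between the open fingers, with its handle end at (577,62) and tip at about (577,262), and the jar and tin standing on the tray. I'll descend onto the mandrel.

Emit:
carry_out(
  increments=[0, 0, 0.04, 0, 0, 0, 0.1, 0, 0, 0.1, 0, 0, 0, 0.1, 0, 0, 0.17, 0, 0, 0, 0.1, 0, 0, 0.23, 0, 0, 0, 0.1, 0, 0, 0.28, 0, 0, 0, 0.1, 0, 0, 0.31, 0, 0, 0, 0.1, 0, 0, 0.325, 0, 0, 0, 0.1, 0, 0, 0.334, 0, 0, 0, 0.1, 0, 0, 0.334, 0, 0, 0, 0.1, 0, 0, 0.334, 0, 0, 0, 0.1],
)

```text
time: 22.2
tool_pos: [623.9, 1.6, -6.4]
tcp_rot: [179.9, 0.0, 87.1]
ft_force: [-0.3, -0.0, -0.3]
finger_gap: 47.0
grip_force: 0.0
```

Emit:
carry_out(
  increments=[0, 0, 0, 0, 0, 0, -1, 0, 0, 0, 0, 0, 0, -1, 0, 0, 0, 0, 0, 0, -1, 0, 0, 0, 0, 0, 0, -1, 0, 0, 0, 0, 0, 0, -1, 0, 0, 0, 0, 0, 0, -1, 0, 0, 0, 0, 0, 0, -1, 0, 0, 0, 0, 0, 0, -1, 0, 0, 0, 0, 0, 0, -1, 0, 0, 0, 0, 0, 0, -1],
  force=80,
)

```text
time: 23.45
tool_pos: [622.9, 1.7, -6.4]
tcp_rot: [-180.0, 0.0, 87.1]
ft_force: [-5.9, 0.5, 7.6]
finger_gap: 21.9
grip_force: 78.0
```

Emit:
carry_out(
  increments=[0, 0, -0.02, 0, 0, 0, -1, 0, 0, -0.06, 0, 0, 0, -1, 0, 0, -0.11, 0, 0, 0, -1, 0, 0, -0.17, 0, 0, 0, -1, -0.03, -0.018, -0.23, 0, 0, 0, -1, -0.1, -0.06, -0.28, 0, 0, 0, -1, -0.2, -0.119, -0.3, 0, 0, 0, -1, -0.31, -0.184, -0.3, 0, 0, 0, -1, -0.42, -0.25, -0.3, 0, 0, 0, -1, -0.48, -0.286, -0.3, 0, 0, 0, -1],
)

```text
time: 24.7
tool_pos: [498.4, -186.4, 114.5]
tcp_rot: [179.9, 0.1, 87.0]
ft_force: [0.1, 0.1, -4.9]
finger_gap: 22.0
grip_force: 79.0
```

Emit:
carry_out(
  increments=[-0.02, -0.012, 0, 0, 0, -0.015, -1, -0.06, -0.036, 0, 0, 0, -0.04, -1, -0.1, -0.06, 0, 0, 0, -0.065, -1, -0.15, -0.09, 0, 0, 0, -0.092, -1, -0.2, -0.12, 0, 0, 0, -0.12, -1, -0.25, -0.15, 0, 0, 0, -0.147, -1, -0.29, -0.175, 0, 0, 0, -0.175, -1, -0.315, -0.187, 0, 0, 0, -0.2, -1, -0.325, -0.1925, 0, 0, 0, -0.22, -1, -0.325, -0.1925, 0, 0, 0, -0.23, -1],
)

```text
time: 25.95
tool_pos: [416.0, -311.0, 114.5]
tcp_rot: [-179.9, 0.1, 170.1]
ft_force: [0.1, 0.2, -4.0]
finger_gap: 21.4
grip_force: 79.0
```

Run:
```python
from h import *
st=sense(); print(st['tool_pos'],st['tcp_rot'],st['finger_gap'],st['joint_pos'])
c,w=snap('wrist','g')
print(c['R'],c['t'])
```

```text
[ 416.  -311.   114.5] [-179.9    0.1  170.1] 21.406864001772796 [ -42.4   -2.   103.8   -0.    78.  -122.5]
[[ 0.2  1.  -0. ]
 [ 0.9 -0.2  0.3]
 [ 0.3 -0.1 -1. ]] [ 233.6 -456.1  160.4]
```

View pics/g.png

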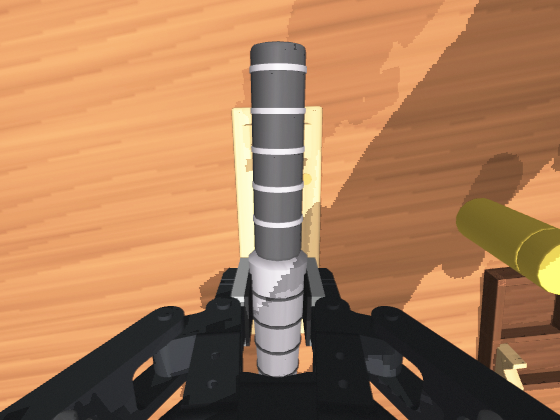

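The crop shows the mandrel held above the rest, its handle end at (278,48) and shoulder at (276,258). The board's near end has corners at (234,108) and (322,107). I'll refine the rest's pose from the board edges.

Run:
```python
from h import *
c=viewer.get_calibration('wrist'); w=cv2.imread('pics/g.png')[:,:,::-1]
h=cv2.cvtColor(np.ascontiguousarray(w),cv2.COLOR_RGB2HSV).astype(int)
L=[];R=[]
for v in range(115,250,5):
    row=(h[v,:,0]>17)&(h[v,:,0]<34)&(h[v,:,1]<190)&(h[v,:,2]>150)
    row[:222]=0;row[335:]=0
    u=np.where(row)[0]
    if len(u): L.append((u.min(),v));R.append((u.max()+1,v))
for n,p in(('L',L),('R',R)):
    p=np.array(p); q=ray(c,p,14)
    vx,vy,x0,y0=cv2.fitLine(q.astype(np.float32),cv2.DIST_HUBER,0,.01,.01).ravel()
    print(n,p[::4].tolist(),'ang',np.degrees(np.arctan(vy/vx)),'y at x=360',y0+(360-x0)*vy/vx)
print('corners',ray(c,[(234,108),(322,107)],14)); print('yellow cols at row 108..',)
print('handle end, shoulder @163',ray(c,[(278,47),(277,258)],163),'grasp',sense()['tool_pos'])
# mandrel edges
for v in(80,140,200): 
    row=(h[v,:,1]<60)&(np.arange(560)>240)&(np.arange(560)<315); u=np.where(row)[0]; print(v,u.min(),u.max(),ray(c,[((u.min()+u.max())/2,v)],163))
```

```text
L [[232, 115], [233, 135], [234, 155], [236, 175], [237, 195], [238, 215], [239, 235]] ang -8.786643 y at x=360 -337.52017
R [[322, 115], [322, 135], [321, 155], [321, 175], [320, 195], [317, 215], [319, 235]] ang -9.405539 y at x=360 -263.28577
corners [[ 332.9 -331.4]
 [ 344.3 -261.2]]
yellow cols at row 108..
handle end, shoulder @163 [[ 319.7 -293.2]
 [ 400.2 -307.5]] grasp [ 416.1 -310.9  114.4]
80 251 304 [[ 330.4 -295.2]]
140 241 306 [[ 351.1 -300.4]]
200 241 314 [[ 374.8 -302.9]]
```

Emit:
carry_out(
  increments=[0.0035, 0.0055, 0.03, 0, 0, -0.0022, -1, 0.0035, 0.0055, 0.08, 0, 0, -0.0022, -1, 0.0035, 0.0055, 0.13, 0, 0, -0.0022, -1, 0.0035, 0.0055, 0.17, 0, 0, -0.0022, -1, 0.0035, 0.0055, 0.2, 0, 0, -0.0022, -1, 0.0035, 0.0055, 0.22, 0, 0, -0.0022, -1, 0.0035, 0.0055, 0.24, 0, 0, -0.0022, -1, 0.0035, 0.0055, 0.26, 0, 0, -0.0022, -1, 0.0035, 0.0055, 0.26, 0, 0, -0.0022, -1, 0.0035, 0.0055, 0.26, 0, 0, -0.0022, -1],
)

```text
time: 27.25
tool_pos: [415.1, -308.0, 9.1]
tcp_rot: [-180.0, 0.0, 170.7]
ft_force: [-0.1, -0.2, -5.2]
finger_gap: 22.0
grip_force: 79.0
```

Emit:
carry_out(
  increments=[0, 0, 0.006, 0, 0, 0, -1, 0, 0, 0.012, 0, 0, 0, -1, 0, 0, 0.018, 0, 0, 0, -1, 0, 0, 0.024, 0, 0, 0, -1, 0, 0, 0.029, 0, 0, 0, -1, 0, 0, 0.033, 0, 0, 0, -1, 0, 0, 0.036, 0, 0, 0, -1, 0, 0, 0.038, 0, 0, 0, -1, 0, 0, 0.038, 0, 0, 0, -1, 0, 0, 0.038, 0, 0, 0, -1],
)

```text
time: 28.5
tool_pos: [415.5, -309.3, -5.1]
tcp_rot: [-179.9, 0.1, 170.7]
ft_force: [-3.2, -3.4, 5.6]
finger_gap: 22.0
grip_force: 80.0
```

Run:
```python
from h import *
c,s=snap('side');c2,w=snap('wrist'); cc,q=snap('scene')
cv2.imwrite('pics/i.png',np.hstack([cv2.resize(s[310:400,130:290],(400,225),interpolation=cv2.INTER_CUBIC),cv2.resize(q[200:320,90:200],(206,225)),cv2.resize(w[0:400,80:440],(194,225))])[:,:,::-1])
```

```text
(no output)
```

View pics/i.png

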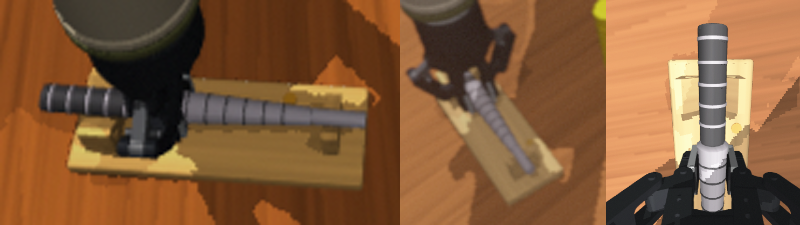

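The crop shows the handle over the thick near post at (85,125), and the tip over the thin post at (325,130), ending level with the board end at (365,120). I'll release, retreat, and check.

Emit:
carry_out(
  increments=[0, 0, 0, 0, 0, 0, -0.3, 0, 0, 0, 0, 0, 0, -0.2, 0, 0, 0, 0, 0, 0, 0, 0, 0, 0, 0, 0, 0, 0.1, 0, 0, 0, 0, 0, 0, 0.1, 0, 0, -0.02, 0, 0, 0, 0.1, 0, 0, -0.07, 0, 0, 0, 0.1, 0, 0, -0.13, 0, 0, 0, 0.1, 0, 0, -0.2, 0, 0, 0, 0.1, 0, 0, -0.25, 0, 0, 0, 0.1],
)

```text
time: 29.9
tool_pos: [415.4, -308.3, 95.7]
tcp_rot: [-179.9, 0.1, 170.7]
ft_force: [0.9, 0.1, 0.5]
finger_gap: 47.4
grip_force: 0.0
```

Emit:
carry_out(
  increments=[0.02, 0.03, -0.04, 0, 0, 0.02, 0.3, 0.06, 0.1, -0.09, 0, 0, 0.045, 0.3, 0.06, 0.2, -0.09, 0, 0, 0.07, 0.3, 0.06, 0.32, -0.09, 0, 0, 0.095, 0.3, 0.06, 0.45, -0.09, 0, 0, 0.12, 0.3, 0.06, 0.58, -0.09, 0, 0, 0.15, 0.3, 0.06, 0.7, -0.09, 0, 0, 0.175, 0.3, 0.06, 0.8, -0.09, 0, 0, 0.2, 0.3, 0.06, 0.88, -0.09, 0, 0, 0.22, 0.3, 0.06, 0.92, -0.09, 0, 0, 0.2322, 0.3],
)

```text
time: 31.15
tool_pos: [450.8, 61.0, 130.3]
tcp_rot: [180.0, -0.0, 87.0]
ft_force: [-0.7, 0.2, 0.8]
finger_gap: 55.4
grip_force: 0.0
```

Run:
```python
from h import *
c,s=snap('side');cc,q=snap('scene'); st=sense(); print(st['tool_pos'],st['tcp_rot'])
a=cv2.resize(s[310:400,130:290],(400,225),interpolation=cv2.INTER_CUBIC); b=cv2.resize(q[210:320,90:200],(225,225),interpolation=cv2.INTER_CUBIC)
d=cv2.resize(s[100:300,160:340],(300,333)); e=cv2.resize(q[90:280,180:370],(325,333))
cv2.imwrite('pics/j.png',np.vstack([np.hstack([a,b]),np.hstack([d,e])])[:,:,::-1])
th=np.radians(-9.2);R=np.array([[np.cos(th),-np.sin(th)],[np.sin(th),np.cos(th)]])
P=[list(R@[x,0]+[447.2,-313.7])+[42] for x in(-130,-85,110)]
print((proj(c,P)-[130,310])*2.5, (proj(cc,P)-[90,210])*225/110)
```

```text
[450.8  60.6 130.2] [180.   -0.   87.2]
[[ 41.4  97.6]
 [101.1 101.5]
 [363.4 118.6]] [[ 51.3  35.2]
 [ 67.1  57. ]
 [144.4 163.9]]
```

View pics/j.png

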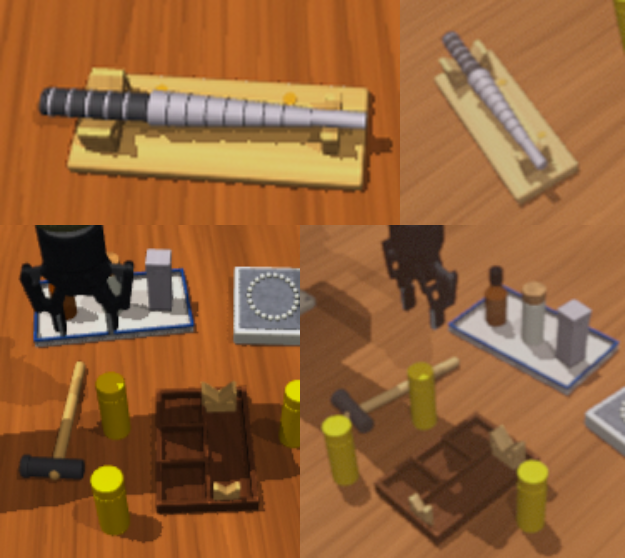

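The mandrel lies in the rest: in the crop its ends are at (41,103) and (365,118), where the calibration predicts. The three items stand upright on the tray. The tin goes back first.

Emit:
carry_out(
  increments=[0.06, 0.022, 0, 0, 0, 0, 0.4, 0.2, 0.074, 0, 0, 0, 0, 0.4, 0.35, 0.13, 0, 0, 0, 0, 0.4, 0.49, 0.182, 0, 0, 0, 0, 0.4, 0.58, 0.216, 0, 0, 0, 0, 0.4, 0.6105, 0.227, 0, 0, 0, 0, 0.4, 0.6105, 0.227, 0.03, 0, 0, 0, 0.4, 0.6105, 0.227, 0.09, 0, 0, 0, 0.4, 0.6105, 0.227, 0.16, 0, 0, 0, 0.4, 0.6105, 0.227, 0.216, 0, 0, 0, 0.4],
  force=40,
)

```text
time: 32.5
tool_pos: [552.6, 296.0, 41.2]
tcp_rot: [-179.9, 0.1, 87.1]
ft_force: [0.3, 0.6, -0.2]
finger_gap: 59.9
grip_force: 0.0
```

Emit:
carry_out(
  increments=[0, 0, 0, 0, 0, 0, 0.4, 0, 0, 0, 0, 0, 0, -1, 0, 0, 0, 0, 0, 0, -1, 0, 0, 0, 0, 0, 0, -1, 0, 0, 0, 0, 0, 0, -1, 0, 0, 0, 0, 0, 0, -1, 0, 0, -0.03, 0, 0, 0, -1, 0, 0, -0.09, 0, 0, 0, -1, 0, 0, -0.16, 0, 0, 0, -1, 0, 0, -0.21, 0, 0, 0, -1],
)

```text
time: 33.75
tool_pos: [554.0, 298.8, 129.0]
tcp_rot: [179.9, -0.0, 87.1]
ft_force: [1.2, 0.2, -1.4]
finger_gap: 40.4
grip_force: 39.5
```

Emit:
carry_out(
  increments=[-0.03, 0.002, 0, 0, 0, 0, -1, -0.1, 0.008, 0, 0, 0, 0, -1, -0.2, 0.016, 0, 0, 0, 0, -1, -0.33, 0.026, 0, 0, 0, 0, -1, -0.46, 0.036, 0, 0, 0, 0, -1, -0.59, 0.046, 0, 0, 0, 0, -1, -0.72, 0.056, 0, 0, 0, 0, -1, -0.84, 0.066, 0, 0, 0, 0, -1, -0.92, 0.072, 0, 0, 0, 0, -1, -0.9555, 0.075, 0, 0, 0, 0, -1],
)

```text
time: 35.0
tool_pos: [563.0, -86.8, 125.7]
tcp_rot: [-179.9, -0.0, 87.0]
ft_force: [0.0, 0.8, -1.8]
finger_gap: 39.9
grip_force: 39.4
```

Emit:
carry_out(
  increments=[0, 0, 0.02, 0, 0, 0, -1, 0, 0, 0.07, 0, 0, 0, -1, 0, 0, 0.12, 0, 0, 0, -1, 0, 0, 0.16, 0, 0, 0, -1, 0, 0, 0.185, 0, 0, 0, -1, 0, 0, 0.196, 0, 0, 0, -1, 0, 0, 0.199, 0, 0, 0, -1, 0, 0, 0.199, 0, 0, 0, 0.3, 0, 0, 0.199, 0, 0, 0, 0.3, 0, 0, 0.199, 0, 0, 0, 0.3],
)

```text
time: 36.25
tool_pos: [564.5, -84.7, 47.8]
tcp_rot: [180.0, 0.0, 87.1]
ft_force: [-0.2, 0.8, 0.2]
finger_gap: 55.3
grip_force: 0.0
```

Emit:
carry_out(
  increments=[0, 0, -0.08, 0, 0, 0, 0.3, 0, 0, -0.18, 0, 0, 0, 0.4, 0.08, -0.024, -0.205, 0, 0, 0, 0.4, 0.22, -0.066, -0.205, 0, 0, 0, 0.4, 0.37, -0.11, -0.205, 0, 0, 0, 0.4, 0.52, -0.155, -0.205, 0, 0, 0, 0.4, 0.67, -0.2, -0.205, 0, 0, 0, 0.4, 0.82, -0.244, -0.205, 0, 0, 0, 0.4, 0.934, -0.278, -0.205, 0, 0, 0, 0.4, 0.934, -0.278, -0.205, 0, 0, 0, 0.4],
)

```text
time: 37.5
tool_pos: [470.8, 297.2, 129.7]
tcp_rot: [-180.0, -0.1, 87.4]
ft_force: [-0.3, 0.6, -0.2]
finger_gap: 60.0
grip_force: 0.0
```

Emit:
carry_out(
  increments=[0, 0, 0.03, 0, 0, 0, 0.4, 0, 0, 0.1, 0, 0, 0, 0.4, 0, 0, 0.17, 0, 0, 0, 0.4, 0, 0, 0.215, 0, 0, 0, 0.4, 0, 0, 0.215, 0, 0, 0, 0.4, 0, 0, 0.215, 0, 0, 0, -1, 0, 0, 0.215, 0, 0, 0, -1, 0, 0, 0.215, 0, 0, 0, -1, 0, 0, 0.215, 0, 0, 0, -1, 0, 0, 0.215, 0, 0, 0, -1],
)

```text
time: 38.75
tool_pos: [473.0, 294.5, 44.8]
tcp_rot: [179.9, -0.1, 87.1]
ft_force: [0.5, -0.5, 6.9]
finger_gap: 38.8
grip_force: 40.9
```

Emit:
carry_out(
  increments=[0, 0, -0.03, 0, 0, 0, -1, 0, 0, -0.09, 0, 0, 0, -1, -0.03, 0.011, -0.15, 0, 0, 0, -1, -0.11, 0.039, -0.2, 0, 0, 0, -1, -0.23, 0.082, -0.2, 0, 0, 0, -1, -0.36, 0.128, -0.2, 0, 0, 0, -1, -0.49, 0.174, -0.2, 0, 0, 0, -1, -0.62, 0.221, -0.2, 0, 0, 0, -1, -0.72, 0.256, -0.2, 0, 0, 0, -1, -0.777, 0.2765, -0.2, 0, 0, 0, -1],
)

```text
time: 40.0
tool_pos: [567.0, -24.2, 123.9]
tcp_rot: [-180.0, 0.0, 87.0]
ft_force: [-0.3, 0.9, -2.0]
finger_gap: 38.7
grip_force: 40.6
```

Emit:
carry_out(
  increments=[0, 0, 0.02, 0, 0, 0, -1, 0, 0, 0.07, 0, 0, 0, -1, 0, 0, 0.12, 0, 0, 0, -1, 0, 0, 0.16, 0, 0, 0, -1, 0, 0, 0.18, 0, 0, 0, -1, 0, 0, 0.188, 0, 0, 0, -1, 0, 0, 0.191, 0, 0, 0, -1, 0, 0, 0.191, 0, 0, 0, 0.3, 0, 0, 0.191, 0, 0, 0, 0.3, 0, 0, 0.191, 0, 0, 0, 0.3],
)

```text
time: 41.25
tool_pos: [567.1, -21.9, 47.3]
tcp_rot: [180.0, 0.0, 87.1]
ft_force: [0.7, -0.1, 0.5]
finger_gap: 55.5
grip_force: 0.0
```

Emit:
carry_out(
  increments=[0, 0, -0.08, 0, 0, 0, 0.3, 0, 0, -0.18, 0, 0, 0, 0.3, 0.06, -0.038, -0.21, 0, 0, 0, 0.3, 0.18, -0.113, -0.21, 0, 0, 0, 0.3, 0.31, -0.195, -0.21, 0, 0, 0, 0.3, 0.44, -0.277, -0.21, 0, 0, 0, 0.3, 0.57, -0.359, -0.21, 0, 0, 0, 0.3, 0.69, -0.434, -0.21, 0, 0, 0, 0.3, 0.757, -0.4765, -0.21, 0, 0, 0, 0.3, 0.757, -0.4765, -0.21, 0, 0, 0, 0.3],
)

```text
time: 42.5
tool_pos: [390.6, 291.8, 131.3]
tcp_rot: [-180.0, -0.0, 87.3]
ft_force: [0.4, -0.7, 0.2]
finger_gap: 55.3
grip_force: 0.0
```

Emit:
carry_out(
  increments=[0, 0, 0.03, 0, 0, 0, 0.3, 0, 0, 0.1, 0, 0, 0, 0.3, 0, 0, 0.17, 0, 0, 0, 0.3, 0, 0, 0.2145, 0, 0, 0, 0.3, 0, 0, 0.2145, 0, 0, 0, -1, 0, 0, 0.2145, 0, 0, 0, -1, 0, 0, 0.2145, 0, 0, 0, -1, 0, 0, 0.2145, 0, 0, 0, -1, 0, 0, 0.2145, 0, 0, 0, -1, 0, 0, 0.2145, 0, 0, 0, -1],
)

```text
time: 43.75
tool_pos: [392.0, 290.3, 45.8]
tcp_rot: [180.0, -0.0, 87.1]
ft_force: [-1.1, 0.5, 0.5]
finger_gap: 24.2
grip_force: 39.4
```

Emit:
carry_out(
  increments=[0, 0, -0.03, 0, 0, 0, -1, 0, 0, -0.09, 0, 0, 0, -1, -0.02, 0.016, -0.15, 0, 0, 0, -1, -0.08, 0.064, -0.2, 0, 0, 0, -1, -0.17, 0.136, -0.2, 0, 0, 0, -1, -0.27, 0.216, -0.2, 0, 0, 0, -1, -0.37, 0.296, -0.2, 0, 0, 0, -1, -0.47, 0.376, -0.2, 0, 0, 0, -1, -0.55, 0.44, -0.2, 0, 0, 0, -1, -0.5965, 0.477, -0.2, 0, 0, 0, -1],
)

```text
time: 45.0
tool_pos: [571.4, 40.4, 126.1]
tcp_rot: [180.0, 0.0, 87.0]
ft_force: [-0.1, -0.4, -2.5]
finger_gap: 24.0
grip_force: 39.6
```

Emit:
carry_out(
  increments=[0, 0, 0.02, 0, 0, 0, -1, 0, 0, 0.07, 0, 0, 0, -1, 0, 0, 0.12, 0, 0, 0, -1, 0, 0, 0.16, 0, 0, 0, -1, 0, 0, 0.18, 0, 0, 0, -1, 0, 0, 0.188, 0, 0, 0, -1, 0, 0, 0.191, 0, 0, 0, -1, 0, 0, 0.191, 0, 0, 0, 0.1, 0, 0, 0.191, 0, 0, 0, 0.1, 0, 0, 0.191, 0, 0, 0, 0.1],
)

```text
time: 46.25
tool_pos: [570.6, 42.1, 49.3]
tcp_rot: [180.0, -0.0, 87.1]
ft_force: [-0.4, 0.3, -0.6]
finger_gap: 46.8
grip_force: 0.0
```

Emit:
carry_out(
  increments=[0, 0, 0, 0, 0, 0, 0.1, 0, 0, -0.05, 0, 0, 0, 0.1, 0, 0, -0.13, 0, 0, 0, 0.1, 0, 0, -0.21, 0, 0, 0, 0.1, 0, 0, -0.3, 0, 0, 0, 0.1, 0, 0, -0.4, 0, 0, 0, 0.1, 0, 0, -0.45, 0, 0, 0, 0.1, 0.15, 0, -0.45, 0, 0, 0, 0.1, 0.25, 0, -0.45, 0, 0, 0, 0.1, 0.25, 0, -0.45, 0, 0, 0, 0.1],
)

```text
time: 47.5
tool_pos: [574.8, 144.7, 228.7]
tcp_rot: [-180.0, -0.0, 87.3]
ft_force: [1.0, -0.8, 0.8]
finger_gap: 46.3
grip_force: 0.0
```

Run:
```python
from h import *
c,s=snap('side');cc,q=snap('scene'); st=sense(); print(st['tool_pos'],st['finger_gap'])
cv2.imwrite('pics/k.png',np.hstack([cv2.resize(s[120:400,150:420],(400,415),interpolation=cv2.INTER_CUBIC),cv2.resize(q[130:330,90:390],(400,267)) if 0 else cv2.resize(q[120:400,90:360],(400,415),interpolation=cv2.INTER_CUBIC)])[:,:,::-1])
```

```text
[575.  142.  228.7] 46.905670432404264
```

View pics/k.png

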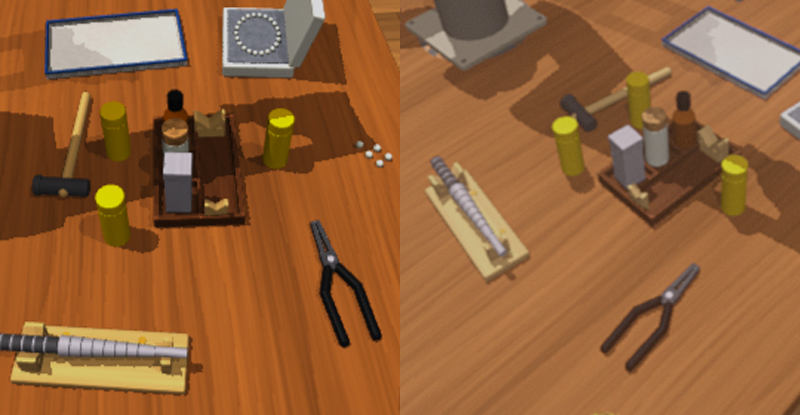

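The final crop shows the bottle at (176,105), the jar at (175,135) and the tin at (178,180), upright in their original bays. The mandrel lies in the rest from (0,342) to (188,352), and the bystanders are where they started. I'm handing it in.

```bash
python3 -c "
from bench import order
print(order.hand_in())"
```

```text
the job is handed in; nothing more can be done
None
```

The job is handed in at about 48 s of robot time: the mandrel lies in the hammering rest with its handle in the wide notch on the thicker post, the jar, tin and bottle are back upright in their own bays, and the hammer, pliers and case look untouched in the last pictures.

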